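# Tip the sealed evidence carton onto the photo board

## Task

The kraft evidence carton with the red seal has to be photographed seal side up: slide it up square against the rubber front edge of the photo board, then push high on its sealed face so that it tips over that edge and lies on the board, easing it over rather than knocking it down. Then push it along the board by its base until its other end is square against both rubber screw heads of the sliding stop, and press it home there for half a second with a push of about 13 N without shifting the stop, which is already set for the camera. The contents are fragile, so never push the carton with more than 20 N; let go of it at the end and leave everything else as it is.

Things in the scene. Friction and masses are not known exactly. Their poses are not given: they have to be found in the camera images.
- carton: Kraft carton, 90 mm deep (its x), 130 wide (y), 130 tall (z), 0.55 to 0.9 kg, too big to grasp; red seal and white label on its -x face. Origin: centre of its base; z from base to top, x from sealed to plain face. It starts upright on the table, 20 to 55 mm short of the board's front edge and turned up to 0.2 rad from it, sealed face away from the board. Heavy contents put its centre of mass 46 mm above the base.
- carton_mid (a point): Centre of the carton. It takes 2 to 4 N to slide it upright on the table and 2 to 6 N lying on the board. Standing against the front edge it begins to tip at 3 to 5 N pushed 105 mm up, 5 N or more pushed 70 mm up; tilted past about 60 degrees it goes over by itself. Once lying, its base end sticks out 20 to 35 mm in front of the front edge and its upper side is 112 mm above the table.
- board: Grey photo board fixed on the table, 350 mm long (its x), 320 mm wide (its y), top 22 mm above the table. Origin: at table level at the middle of its front edge, which is faced with a grippy black rubber strip 5 mm thick (its top 21 mm above the table). x points over the board towards the sliding stop, z up.
- stop: Aluminium angle across the board, checked scale on top, 284 mm long (its y), 31 mm tall. Origin: foot of the middle of the face looking to the front edge, at the board's top; axes as the board's; 165 to 225 mm from the front edge. It slides along x only if pushed with over 20 N. Two 16 mm rubber-headed screws, 30 mm either side of its middle, 18 mm up, stand 6 to 24 mm out of that face, set differently each time.
- small_carton: Bystander: kraft carton with a green band, 100 x 75 x 85 mm, origin at the centre of its base.
- glove_box: Bystander: white and teal glove box, 240 x 120 x 80 mm, origin at the centre of its base.
- vial: Bystander: amber vial with white cap, 26 mm across, 55 mm tall, standing on the board behind the stop, origin at the centre of its base.
- marker: Bystander: yellow evidence marker tent, about 63 x 55 x 63 mm, on the table beside the board's front edge on the far side from the robot, origin at the centre of its base.
- tape_roll: Bystander: red roll of tape lying flat, 96 mm across, 25 mm tall, origin at the centre of its base.
- phone: Bystander: black phone lying flat, 148 x 72 x 9 mm, origin at the centre of its base.
- torch: Bystander: black torch standing on its head, 40 mm across, 132 mm tall, origin at the centre of its base.
- sample_jar: Bystander: clear jar with red cap, 52 mm across, 62 mm tall, origin at the centre of its base.
Things that resemble listed ones, but are neither listed nor needed, are in the scene too. There is more than one size of the carton; the job needs the larger.

How it is judged (in metres and radians):
On the way, in this order (a step that is already met when the one before it is completed fails the run):
1. the carton stands upright with its base square against the rubber front edge (within 4 mm, 3 degrees) (x of carton in the frame of board above -0.049 m and angle between carton's own z axis and vertical below 0.15 rad and angle between the y axis of carton and the y axis of board, either way round below 0.052 rad), for 0.05 s.
2. the carton lies on the board, sealed face up (angle between carton's own x axis and vertical above 3.04 rad and z of carton in the frame of board between 0.06 and 0.074 m), for 0.2 s.
3. the lying carton is pressed against the sliding stop's screw heads with at least 6 N for 0.3 s (angle between carton's own x axis and vertical above 3.04 rad and contact force between carton and stop above 6 N), for 0.3 s.
At the end, for the whole second after the job is handed in: The carton lies flat on the board, sealed face up (within 6 degrees), at rest, its top end where it met the stop's screw heads (3 to 27 mm short of the angle's face, square within 2 degrees), within 70 mm of the board's middle line, and the stop stands within 2 mm of where it was (all of step 2 and x of carton in the frame of stop between -0.157 and -0.133 m and angle between the y axis of carton and the y axis of stop, either way round below 0.035 rad and y of carton in the frame of board between -0.07 and 0.07 m and distance of stop from where it was at the start of the episode below 0.002 m and linear speed of carton below 0.01 m/s and angular speed of carton below 0.05 rad/s); the robot touches nothing.
It fails at once if the carton is pushed with more than 20 N (contact force between any of the fingers, the arm and carton above 20 N).
It fails at once if the carton is knocked over: it turns faster than 5.5 rad/s (angular speed of carton above 5.5 rad/s).
It fails at once if the stop is shifted by more than 2.5 mm (distance of stop from where it was at the start of the episode above 0.0025 m).
It fails at once if the robot presses the board or the stop with more than 30 N (contact force between the fingers and stop above 30 N or contact force between any of the fingers, the arm and board above 30 N).
It fails at once if a bystander is moved by more than 15 mm (distance of any of small_carton, glove_box, vial, marker, tape_roll, phone, torch, sample_jar from where it was at the start of the episode above 0.015 m).
It also fails if it takes over 72 s, if anything falls off the work surface, if the arm or the gripper's body presses on something with over 40 N, if the wrist force passes 120 N, or if a joint passes its speed limit or range.

## Robot

A 6-joint arm with a two-finger parallel gripper is mounted at the origin on the work surface. World frame = base frame: x ahead of the robot, y to its left, z up, the work surface at z = 0. Lengths are in m, angles in degrees, forces in N, time in s.
With the tool pointing down it reaches from about 0.25 to 0.725 m from the base axis. Payload 9.7 kg.
Tool frame: the origin (TCP) lies on the centre line of the jaws, within the pads' length; the fingertips stand 19 mm ahead of it and the grasp point (between the pads) is the TCP (bot.tcp_to_tips is the z of the fingertips in the tool frame, in m); z points along the fingers, y is the line along which they close (so a half turn about z gives the same grasp; the last joint's range is limited). The gripper opens to 85 mm and grips with 20 to 120 N. Pads are 22 mm wide; open, the fingers measure 114 mm over their backs; the gripper's body (76 mm by 85 mm) begins 54 mm behind the grasp point. The pads swing forward as they close: fully open they stand 13 mm farther back than shut.
Start: joints at [73.74, 4.979, 10.078, 95.1, 0, 90], TCP at [0.154, 0.528, 0.25] pointing down, gripper open.
Joint ranges: [-179.16, 179.16], [-48.56, 103.87], [-65.8, 70.77], [-126.05, 130.52], [-82.76, 87.17], [-180, 180]. Speed limits (degrees/s): [127.2, 127.2, 147.25, 180, 180, 180].

## Interface

Orientations are given as [roll, pitch, yaw] about the fixed x, y, z axes, in that order (R = Rz(yaw) Ry(pitch) Rx(roll)).
In Python, from workcell import bot gives the robot as it stands. The module is installed in compiled form; this text tells all that it offers.
- The arm moves only by the tool play_rows, never from a script. Its argument "increments" is a list of rows, each an object with "slide": the shift along the tool's x, y, z in mm, a list of three; "angular": the turn, a rotation vector about the tool's x, y, z in degrees, a list of three; "claw": the opening, from -1 (shut) to 1 (fully open). In form: [{"slide": [x, y, z], "angular": [rx, ry, rz], "claw": claw}, ...]. A call has 1 to 8 rows; each row shifts and turns the commanded pose from where the row before left it, along the tool's axes as they then stand; what a row does not reach is not made up. A row lasts 1/10 s, in which the tool goes at most 50 mm and 8.59 degrees, less where a joint would pass 70% of its speed; a pose out of reach is approached as far as the arm can. A call is refused whole if a number of a shift passes 50 or a number of a turn 8.59, either way. A call with a gripper value outside its range is refused whole. The fingers move at their own pace and stop on an object; "squeeze" is the grip in N (left out, the last holds). Time passes only in rows, so rows that do not move let the fingers close. It gives the time, the measured TCP pose, the force, the opening and the grip force at its end, in the units of the state.
- bot.get_obs(): the state, without advancing time (a new reading comes with each control period).
- bot.camera(name): name is "scene" or "top" or "wrist"; returns the picture (480x640x3 uint8, red, green, blue); there is no depth.
- bot.camera_info(name): a dict with "fovy" (degrees; the focal length in pixels is half the picture's height over the tangent of half this angle, whatever the lens; pixels are square), "cx", "cy" (the principal point, pixels), "k1" (the pictures are not rectified: a ray, as slopes to the right and down, at radius r is drawn at 1 + k1 r^2 times it, then the intrinsics apply), "R" (3x3) and "t" (3): a world point X has camera coordinates R X + t. Camera axes: x right, y down, z forward; pixel columns grow to the right and rows downward; lengths in m; the calibration is good to about 2 mm. A picture is of the moment at which its call begins: read the wrist's pose just before it. camera_info takes no time and is no camera call; for the wrist camera it gives the pose at the moment of the call.
- bot.job_done(): hands the job in; it is judged then, once.
The state is a dict: "time": time; "q": joint angles; "qd": joint speeds; "joint_efforts": joint torques, N m; "ee_pos": TCP position; "tcp_rot": TCP orientation; "wrist_force": force on the tool from outside, world axes, zero at the start; "torque": the same for the moment, N m; "opening": finger opening in m; "grasp_force": force on a finger pad.
Only numpy, scipy, OpenCV 4.12 (cv2) and the standard library are available. Lean on these libraries where they do the work, as an engineer would, in place of code of your own. Each camera call takes 0.05 s, during which the arm holds its last target. There are 200 camera calls.

## Working session

There is one attempt and no reset: what is moved stays moved. The work goes in short steps, Python scripts to look and compute and a tool call to move; the robot and the scene stay as the last step left them, time stands still between calls to the robot, and variables do not carry over. Pictures are saved under pics/ and viewed, at most 10 in all, crops included, and the job is handed in when it is done.

Besides the shell and the picture viewer there is one more tool, called after "Call:" as name([rows], argument=value, ...), one row to a line, values as JSON. play_rows: Moves the arm, as the interface text tells. Its arguments: {"type":"object","properties":{"increments":{"type":"array"},"squeeze":{"type":"number"}},"required":["increments"]}

```bash
mkdir -p pics; cat > h.py <<'E'
import numpy as np, cv2
from workcell import bot
def cal(n):
    c=bot.camera_info(n); f=240/np.tan(np.radians(c['fovy'])/2)
    return np.array([[f,0,c['cx']],[0,f,c['cy']],[0,0,1]]),np.array([c['k1'],0,0,0,0.]),np.array(c['R']),np.array(c['t'])
def ray(n,px):
    K,d,R,t=cal(n)
    u=cv2.undistortPoints(np.array(px,float).reshape(-1,1,2),K,d).reshape(-1,2)
    return -R.T@t,np.c_[u,np.ones(len(u))]@R
def plane(n,px,z):
    o,D=ray(n,px); return o+D*((z-o[2])/D[:,2])[:,None]
def proj(n,X):
    K,d,R,t=cal(n)
    return cv2.projectPoints(np.array(X,float).reshape(-1,3),cv2.Rodrigues(R)[0],t,K,d)[0].reshape(-1,2)
def save(n,f):
    im=bot.camera(n); cv2.imwrite(f'pics/{f}.png',im[:,:,::-1]); return im
E
python3 - <<'E'
from h import *
save('top','top0');save('scene','sc0')
for n in('top','scene'):
    K,d,R,t=cal(n);print(n,K[0,0],d[0],(-R.T@t).round(3),R[2].round(2))
print(bot.get_obs(),bot.tcp_to_tips)
E
```

```text
top 601.2967404627038 -0.1661056789714393 [ 0.216 -0.029  1.924] [ 0.19 -0.01 -0.98]
scene 554.4667268026149 -0.1311030248388863 [1.208 0.525 1.176] [-0.44 -0.4  -0.81]
{'time': 0.1, 'q': array([ 7.37417346e+01,  5.00968549e+00,  1.00405487e+01,  9.51016752e+01,
       -5.45686831e-04,  8.99993090e+01]), 'qd': array([ 0.07011662, -0.07713908,  0.14203733,  0.10719151, -0.01041378,
       -0.10404716]), 'joint_efforts': array([-4.55674744e-04, -5.21559227e+01,  4.65653586e+01,  1.59206934e-02,
        3.87457089e-05, -5.28463033e-06]), 'ee_pos': array([0.15393234, 0.52782543, 0.24965123]), 'tcp_rot': array([-1.79929188e+02,  5.44832421e-04,  1.63742426e+02]), 'wrist_force': array([-1.03167775e+00,  7.14368798e-01, -5.80960630e-04]), 'torque': array([ 0.01887224,  0.00776069, -0.0393509 ]), 'grasp_force': 0.0, 'opening': 0.08555961680587969} 0.019
```

View pics/top0.png

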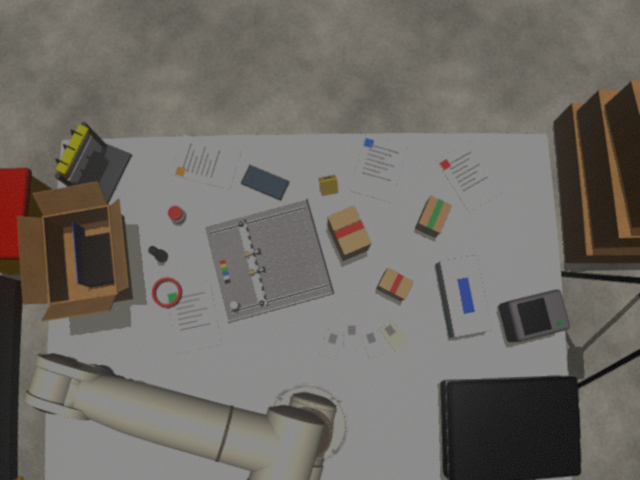

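View pics/sc0.png

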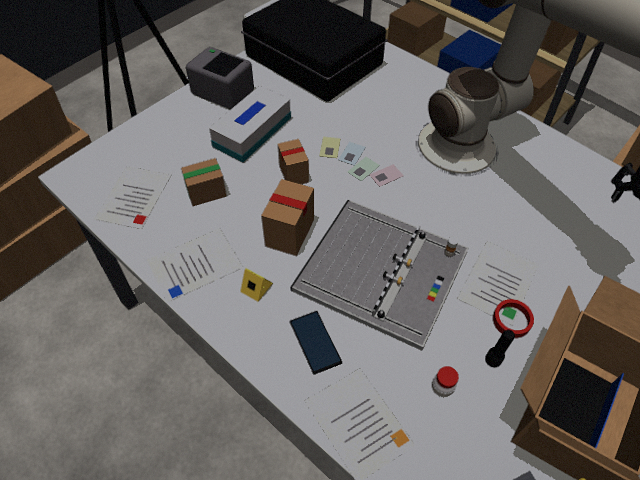

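The top view shows the board at about (270,262), with its front edge from (308,200) to (333,293). There are three kraft cartons: large with a red band at (349,232), small with a red band at (395,283), and one with a green band at (434,216). The large red one, just short of the front edge, fits the description. I'll confirm it in a crop.

```bash
python3 - <<'E'
from h import *
im=cv2.imread('pics/top0.png'); c=cv2.resize(im[180:340,200:410],None,fx=3.7,fy=3.7,interpolation=cv2.INTER_CUBIC)
cv2.imwrite('pics/c1.png',c)
g=cv2.imread('pics/sc0.png')[170:350,240:480]; cv2.imwrite('pics/c2.png',cv2.resize(g,None,fx=3.3,fy=3.3,interpolation=cv2.INTER_CUBIC))
h=cv2.cvtColor(im,cv2.COLOR_BGR2HSV)
m=((h[:,:,1]>90)&((h[:,:,0]<20)|(h[:,:,0]>170))).astype(np.uint8)
n,l,s,ce=cv2.connectedComponentsWithStats(m)
for i in range(1,n):
    if s[i,4]>300 and 300<ce[i][0]<460: print(s[i],ce[i])
E
```

```text
[ 329  207   41   48 1159] [348.82657463 230.19327006]
[380 269  32  29 544] [395.54779412 283.33272059]
```

View pics/c1.png

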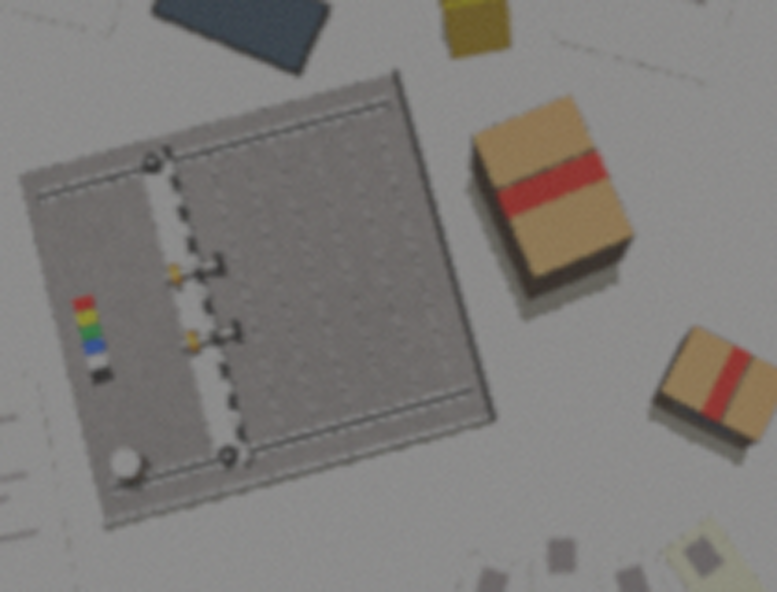

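View pics/c2.png

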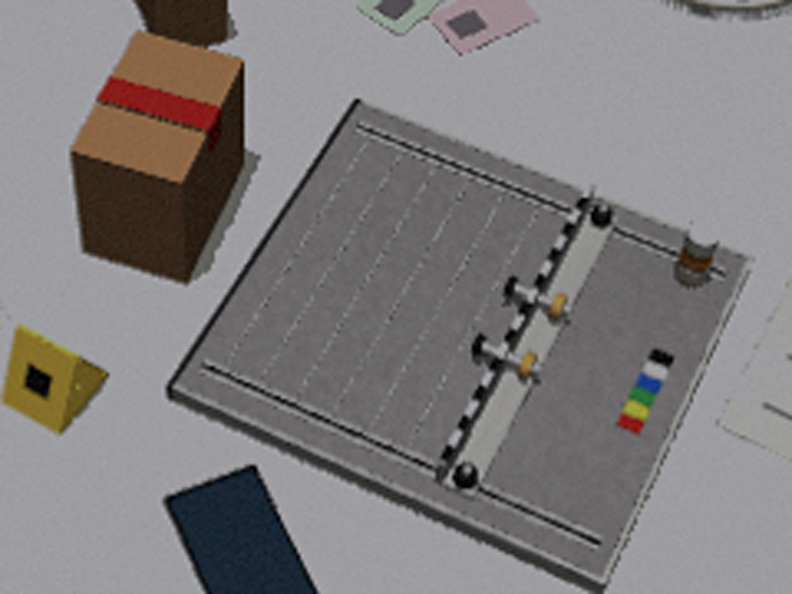

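The crops confirm it: the large carton's top corners in c1 are at (571,97), (632,237), (533,278) and (473,138), with the board front corners at (397,72) and (493,420). The screw heads are at (222,265) and (238,331).

```bash
python3 - <<'E'
from h import *
c=lambda P:np.array(P,float)/3.7+[200,180]
B=plane('top',c([(397,72),(493,420),(22,176),(105,527)]),.022)
C=plane('top',c([(571,97),(632,237),(533,278),(473,138)]),.13)
# refined carton top corners from mask
im=cv2.imread('pics/top0.png');h=cv2.cvtColor(im,cv2.COLOR_BGR2HSV)
m=((h[:,:,1]>90)&((h[:,:,0]<20)|(h[:,:,0]>170))&(h[:,:,2]>95)).astype(np.uint8)
m[:200]=0;m[265:]=0;m[:,:325]=0;m[:,375:]=0
m=cv2.morphologyEx(m,cv2.MORPH_CLOSE,np.ones((3,3)))
k=max(cv2.findContours(m,0,2)[0],key=cv2.contourArea);r=cv2.minAreaRect(k);print('rect',r)
C2=plane('top',cv2.boxPoints(r),.13)
S=plane('top',c([(222,265),(238,331)]),.04)
print('B',B.round(4),'\nC',C.round(4),'\nC2',C2.round(4),'\nS',S.round(4))
for P in(B[[0,1]],B[[0,2]],B[[1,3]],C[[0,1]],C[[1,2]],C[[2,3]],C[[3,0]]):print(np.linalg.norm(P[1]-P[0]).round(4),np.degrees(np.arctan2(*(P[1]-P[0])[[1,0]])).round(2))
O=(B[0]+B[1])/2; O[2]=0
a=[np.arctan2(*(P[1]-P[0])[[1,0]]) for P in(B[[0,2]],B[[1,3]])]; e=B[0]-B[1]; a.append(np.arctan2(e[1],e[0])+np.pi/2)
print('board',O,np.degrees(a))
t=np.mean(a);ux=np.array([np.cos(t),np.sin(t),0]);uy=np.array([-ux[1],ux[0],0])
f=lambda X:np.c_[(X-O)@ux,(X-O)@uy].round(4)
print('C in board',f(C),f(C2),f(C.mean(0)[None]),'S',f(S))
for n,p in(('scene',(240+172/3.3,170+393/3.3)),('scene',(240+357/3.3,170+101/3.3))):print(plane(n,p,.021),f(plane(n,p,.021)))
Q=plane('scene',np.array([(145,32),(243,60),(182,182),(72,152)])/3.3+[240,170],.13);print('C scene',f(Q))
b=plane('scene',np.array([(187,283),(83,252)])/3.3+[240,170],0);print('base',f(b))
for n,p in(('scene',np.array([(512,291),(480,348)])/3.3+[240,170]),):print('heads',f(plane(n,p,.04)))
E
```

```text
rect ((348.9655456542969, 230.0862274169922), (40.836307525634766, 29.5439510345459), 66.80140686035156)
B [[ 0.7135 -0.0109  0.022 ]
 [ 0.4051 -0.0899  0.022 ]
 [ 0.624   0.3195  0.022 ]
 [ 0.3172  0.2423  0.022 ]] 
C [[ 0.6621 -0.1563  0.13  ]
 [ 0.5432 -0.2034  0.13  ]
 [ 0.5102 -0.1213  0.13  ]
 [ 0.6281 -0.0742  0.13  ]] 
C2 [[ 0.6287 -0.0727  0.13  ]
 [ 0.6644 -0.1569  0.13  ]
 [ 0.5464 -0.2028  0.13  ]
 [ 0.5117 -0.1194  0.13  ]] 
S [[0.5396 0.1412 0.04  ]
 [0.4822 0.1272 0.04  ]]
0.3184 -165.63
0.3423 105.16
0.3437 104.83
0.1279 -158.38
0.0885 111.9
0.127 21.76
0.0888 -67.51
board [ 0.55933736 -0.05039812  0.        ] [105.15886039 104.82843248 104.37492049]
C in board [[-0.1286 -0.0723]
 [-0.1438  0.0546]
 [-0.056   0.0656]
 [-0.0406 -0.0605]] [[-0.0393 -0.0613]
 [-0.1297 -0.0744]
 [-0.144   0.0514]
 [-0.0546  0.0637]] [[-0.0922 -0.0032]] S [[ 0.1902 -0.0299]
 [ 0.1914  0.0292]]
[[7.20978032e-01 4.25179327e-04 2.10000000e-02]] [[ 0.0079 -0.1693]]
[[ 0.41185849 -0.08525999  0.021     ]] [[0.0039 0.1515]]
C scene [[-0.136   0.0503]
 [-0.0549  0.0603]
 [-0.0379 -0.0659]
 [-0.1234 -0.0794]]
base [[-0.0384 -0.0643]
 [-0.1262 -0.0769]]
heads [[ 0.1975  0.0209]
 [ 0.1968 -0.0379]]
```

Call:
play_rows([
  {"slide":[0,0,0],"angular":[0,0,8.42],"claw":0.5},
  {"slide":[0,0,0],"angular":[0,0,8.42],"claw":0.5},
  {"slide":[0,0,0],"angular":[0,0,8.42],"claw":0.5},
  {"slide":[0,0,0],"angular":[0,0,8.42],"claw":0.5},
  {"slide":[0,0,0],"angular":[0,0,8.42],"claw":0.5},
  {"slide":[0,0,0],"angular":[0,0,8.42],"claw":0.5},
  {"slide":[0,0,0],"angular":[0,0,8.42],"claw":0.5},
  {"slide":[-30,9,0],"angular":[0,0,0],"claw":0.5},
])

```text
time: 0.9
ee_pos: [0.1695, 0.5024, 0.249]
tcp_rot: [-179.9, 0.0, 104.6]
wrist_force: [0.1, -0.1, -0.8]
opening: 0.0637
grasp_force: 0.0
```

Call:
play_rows([
  {"slide":[-46,13.4,0],"angular":[0,0,0],"claw":0.5},
  {"slide":[-46,13.4,0],"angular":[0,0,0],"claw":0.5},
  {"slide":[-46,13.4,0],"angular":[0,0,0],"claw":0.5},
  {"slide":[-46,13.4,0],"angular":[0,0,0],"claw":0.5},
  {"slide":[-46,13.4,0],"angular":[0,0,0],"claw":0.5},
  {"slide":[-46,13.4,0],"angular":[0,0,0],"claw":0.5},
  {"slide":[-46,13.4,0],"angular":[0,0,0],"claw":0.5},
  {"slide":[-46,13.4,0],"angular":[0,0,0],"claw":0.5},
])

```text
time: 1.7
ee_pos: [0.3685, 0.171, 0.2502]
tcp_rot: [180.0, -0.0, 104.8]
wrist_force: [0.7, 1.5, 0.4]
opening: 0.0639
grasp_force: 0.0
```

Call:
play_rows([
  {"slide":[-46,13.4,0],"angular":[0,0,0],"claw":0.5},
  {"slide":[-46,13.4,0],"angular":[0,0,0],"claw":0.5},
  {"slide":[-46,13.4,0],"angular":[0,0,0],"claw":0.5},
  {"slide":[-46,13.4,0],"angular":[0,0,0],"claw":0.5},
  {"slide":[-46,13.4,0],"angular":[0,0,0],"claw":0.5},
  {"slide":[-46,13.4,0],"angular":[0,0,0],"claw":0.5},
  {"slide":[-46,13.4,0],"angular":[0,0,0],"claw":0.5},
  {"slide":[-46,13.4,0],"angular":[0,0,0],"claw":0.5},
])

```text
time: 2.5
ee_pos: [0.5662, -0.1575, 0.2499]
tcp_rot: [-180.0, -0.0, 104.8]
wrist_force: [1.2, 1.3, 0.5]
opening: 0.064
grasp_force: 0.0
```

Call:
play_rows([
  {"slide":[-46,12.5,0],"angular":[0,0,0],"claw":0.5},
  {"slide":[-46,12.5,0],"angular":[0,0,0],"claw":0.5},
  {"slide":[0,0,0],"angular":[0,7.5,0],"claw":0.5},
  {"slide":[0,0,0],"angular":[0,7.5,0],"claw":0.5},
  {"slide":[-11.6,0,43.5],"angular":[0,0,0],"claw":0.5},
  {"slide":[-11.6,0,43.5],"angular":[0,0,0],"claw":0.5},
  {"slide":[-9,0,33.8],"angular":[0,0,0],"claw":0.5},
  {"slide":[0,0,0],"angular":[0,0,0],"claw":0.5},
])

```text
time: 3.3
ee_pos: [0.611, -0.237, 0.1189]
tcp_rot: [-179.5, -15.4, 104.7]
wrist_force: [-0.5, -0.8, -1.1]
opening: 0.0642
grasp_force: 0.0
```

```bash
python3 - <<'E'
from h import *
print(bot.get_obs()); t=save('top','t1');s=save('scene','s1')
a=cv2.resize(t[170:330,280:480],(500,400));b=cv2.resize(s[120:320,190:390],(400,400))
cv2.imwrite('pics/m1.png',cv2.resize(np.hstack([a,b]),(800,356))[:,:,::-1])
E
```

```text
{'time': 3.3, 'q': array([-25.77503621,  29.49383373,  24.59597779,  95.55505091,
        11.3261304 ,  48.4518276 ]), 'qd': array([ 0.22773307, -2.50052016,  6.60117159,  5.17486397,  0.21971034,
        0.06036693]), 'joint_efforts': array([-1.96802951e-01, -7.92447567e+01,  4.54623306e+01,  3.87643185e-01,
        6.40100632e-01,  1.02860638e-04]), 'ee_pos': array([ 0.61103258, -0.23704394,  0.11893543]), 'tcp_rot': array([-179.54343859,  -15.35939384,  104.67218122]), 'wrist_force': array([-0.52451594, -0.77991164, -1.09520244]), 'torque': array([-0.19517191, -0.09425427,  0.00964467]), 'grasp_force': 0.0, 'opening': 0.06421979364770936}
```

View pics/m1.png

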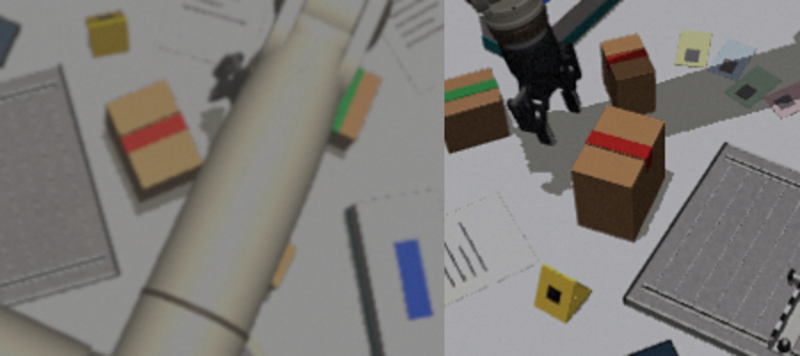

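Call:
play_rows([
  {"slide":[-12.2,0,45.4],"angular":[0,0,0],"claw":0.5},
  {"slide":[19.3,0,5.2],"angular":[0,0,0],"claw":0.5},
  {"slide":[9.7,0,2.6],"angular":[0,0,0],"claw":0.5},
  {"slide":[2.9,0,0.8],"angular":[0,0,0],"claw":0.5},
  {"slide":[2.9,0,0.8],"angular":[0,0,0],"claw":0.5},
  {"slide":[2.9,0,0.8],"angular":[0,0,0],"claw":0.5},
  {"slide":[2.9,0,0.8],"angular":[0,0,0],"claw":0.5},
  {"slide":[2.9,0,0.8],"angular":[0,0,0],"claw":0.5},
])

```text
time: 4.2
ee_pos: [0.602, -0.195, 0.0786]
tcp_rot: [180.0, -14.9, 104.8]
wrist_force: [-0.5, -3.9, 1.7]
opening: 0.0641
grasp_force: 1.8
```

Call:
play_rows([
  {"slide":[2.9,0,0.8],"angular":[0,0,0],"claw":0.5},
  {"slide":[2.9,0,0.8],"angular":[0,0,0],"claw":0.5},
  {"slide":[2.9,0,0.8],"angular":[0,0,0],"claw":0.5},
  {"slide":[2.9,0,0.8],"angular":[0,0,0],"claw":0.5},
  {"slide":[2.9,0,0.8],"angular":[0,0,0],"claw":0.5},
  {"slide":[2.9,0,0.8],"angular":[0,0,0],"claw":0.5},
])

```text
time: 4.8
ee_pos: [0.5973, -0.1767, 0.078]
tcp_rot: [180.0, -15.0, 104.8]
wrist_force: [1.7, -3.4, 1.1]
opening: 0.0639
grasp_force: 2.0
```

Call:
play_rows([
  {"slide":[2.9,0,0.8],"angular":[0,0,0],"claw":0.5},
  {"slide":[2.9,0,0.8],"angular":[0,0,0],"claw":0.5},
  {"slide":[2.9,0,0.8],"angular":[0,0,0],"claw":0.5},
  {"slide":[2.9,0,0.8],"angular":[0,0,0],"claw":0.5},
  {"slide":[1.9,0,0.5],"angular":[0,0,0],"claw":0.5},
  {"slide":[1.9,0,0.5],"angular":[0,0,0],"claw":0.5},
  {"slide":[1.0,0,0.3],"angular":[0,0,0],"claw":0.5},
  {"slide":[1.0,0,0.3],"angular":[0,0,0],"claw":0.5},
])

```text
time: 5.6
ee_pos: [0.5926, -0.1595, 0.0779]
tcp_rot: [180.0, -15.0, 104.8]
wrist_force: [1.2, -3.8, 2.0]
opening: 0.0642
grasp_force: 2.2
```

```bash
python3 - <<'E'
from h import *
t=save('top','t2');s=save('scene','s2')
a=cv2.resize(t[180:310,270:400],(400,400),interpolation=2);b=cv2.resize(s[160:300,220:360],(400,400),interpolation=2)
cv2.imwrite('pics/m2.png',np.hstack([a,b])[:,:,::-1])
E
```

```text
(no output)
```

View pics/m2.png

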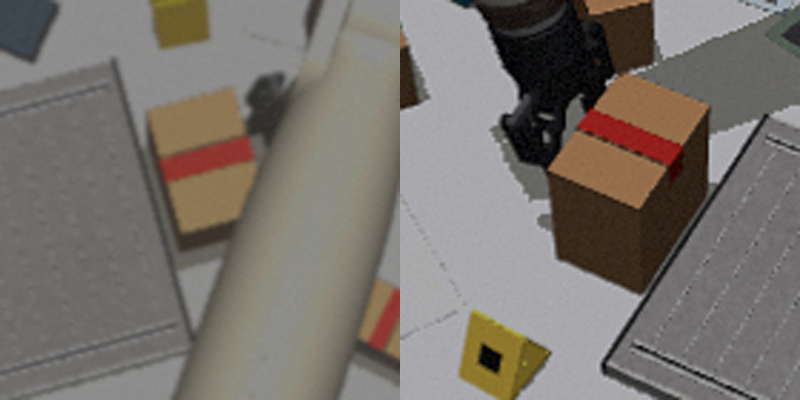

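The carton is now about square, with a small gap of roughly 10 mm left to the strip (left panel, around x=165). I'll keep going slowly.

Call:
play_rows([
  {"slide":[1.45,0,0.4],"angular":[0,0,0],"claw":0.5},
  {"slide":[1.45,0,0.4],"angular":[0,0,0],"claw":0.5},
  {"slide":[1.45,0,0.4],"angular":[0,0,0],"claw":0.5},
  {"slide":[1.0,0,0.3],"angular":[0,0,0],"claw":0.5},
  {"slide":[1.0,0,0.3],"angular":[0,0,0],"claw":0.5},
])

```text
time: 6.2
ee_pos: [0.5909, -0.1531, 0.0779]
tcp_rot: [180.0, -15.0, 104.8]
wrist_force: [1.1, -3.8, 2.9]
opening: 0.0642
grasp_force: 2.4
```

Call:
play_rows([
  {"slide":[1.0,0,0.3],"angular":[0,0,0],"claw":0.5},
  {"slide":[1.0,0,0.3],"angular":[0,0,0],"claw":0.5},
  {"slide":[1.0,0,0.3],"angular":[0,0,0],"claw":0.5},
])

```text
time: 6.5
ee_pos: [0.5903, -0.1504, 0.0779]
tcp_rot: [180.0, -14.9, 104.8]
wrist_force: [2.0, -11.2, 4.7]
opening: 0.0644
grasp_force: 5.3
```

```bash
python3 - <<'E'
from h import *
t=save('top','t3');s=save('scene','s3');print(bot.get_obs()['wrist_force'])
a=cv2.resize(t[190:290,290:390],(400,400),interpolation=2);b=cv2.resize(s[180:300,260:380],(400,400),interpolation=2)
cv2.imwrite('pics/m3.png',np.hstack([a,b])[:,:,::-1])
E
```

```text
[ 1.81910028 -7.65191849  2.65120935]
```

View pics/m3.png

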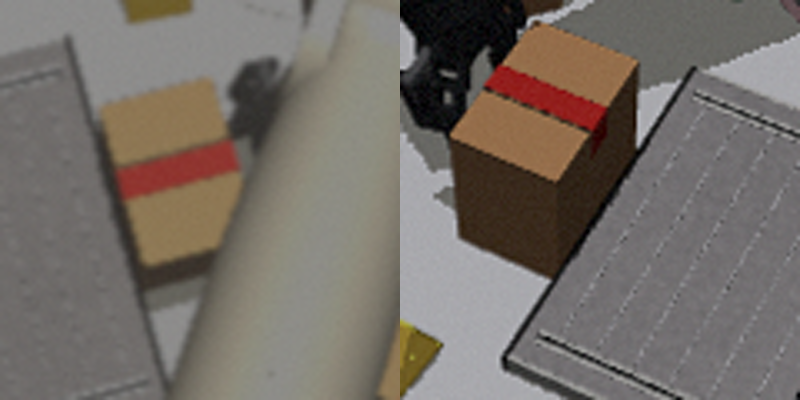

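The carton is square and flush against the strip. Next I back off, rise to about 107 mm and make contact high.

Call:
play_rows([
  {"slide":[-5,0,-1.3],"angular":[0,0,0],"claw":0.5},
  {"slide":[-9.7,0,-2.6],"angular":[0,0,0],"claw":0.5},
  {"slide":[5.2,0,-19.3],"angular":[0,0,0],"claw":0.5},
  {"slide":[5.2,0,-19.3],"angular":[0,0,0],"claw":0.5},
  {"slide":[4.8,0,1.3],"angular":[0,0,0],"claw":0.5},
  {"slide":[2.4,0,0.7],"angular":[0,0,0],"claw":0.5},
  {"slide":[2.4,0,0.7],"angular":[0,0,0],"claw":0.5},
])

```text
time: 7.3
ee_pos: [0.591, -0.1547, 0.1162]
tcp_rot: [-179.9, -15.1, 104.8]
wrist_force: [-0.5, 0.3, -0.5]
opening: 0.064
grasp_force: 0.0
```

Call:
play_rows([
  {"slide":[1.9,0,0.5],"angular":[0,0,0],"claw":0.5},
  {"slide":[1.9,0,0.5],"angular":[0,0,0],"claw":0.5},
  {"slide":[1,0,0.3],"angular":[0,0,0],"claw":0.5},
])

```text
time: 7.6
ee_pos: [0.59, -0.1505, 0.117]
tcp_rot: [-180.0, -15.0, 104.8]
wrist_force: [0.2, -4.4, -0.7]
opening: 0.0639
grasp_force: 2.1
```

Contact at about 4 N, at the tipping threshold. I'll start following the arc.

Call:
play_rows([
  {"slide":[2.4,0,-0.9],"angular":[0,0,0],"claw":0.5},
  {"slide":[2.4,0,-0.9],"angular":[0,0,0],"claw":0.5},
  {"slide":[2.4,0,-0.9],"angular":[0,0,0],"claw":0.5},
  {"slide":[2.4,0,-0.9],"angular":[0,0,0],"claw":0.5},
])

```text
time: 8.0
ee_pos: [0.5881, -0.1427, 0.124]
tcp_rot: [180.0, -14.9, 104.8]
wrist_force: [0.7, -6.2, 2.1]
opening: 0.064
grasp_force: 3.2
```

Call:
play_rows([
  {"slide":[2.4,0,-0.9],"angular":[0,0,0],"claw":0.5},
  {"slide":[2.4,0,-0.9],"angular":[0,0,0],"claw":0.5},
  {"slide":[2.4,0,-0.9],"angular":[0,0,0],"claw":0.5},
  {"slide":[2.4,0,-0.9],"angular":[0,0,0],"claw":0.5},
])

```text
time: 8.4
ee_pos: [0.586, -0.1347, 0.1303]
tcp_rot: [180.0, -14.9, 104.8]
wrist_force: [0.7, -5.2, 3.8]
opening: 0.0642
grasp_force: 3.1
```

Call:
play_rows([
  {"slide":[3.4,0,-0.8],"angular":[0,0,0],"claw":0.5},
  {"slide":[3.4,0,-0.8],"angular":[0,0,0],"claw":0.5},
  {"slide":[3.4,0,-0.8],"angular":[0,0,0],"claw":0.5},
  {"slide":[3.4,0,-0.8],"angular":[0,0,0],"claw":0.5},
  {"slide":[3.4,0,-0.8],"angular":[0,0,0],"claw":0.5},
  {"slide":[3.4,0,-0.8],"angular":[0,0,0],"claw":0.5},
])

```text
time: 9.0
ee_pos: [0.5814, -0.1166, 0.1405]
tcp_rot: [179.9, -14.9, 104.8]
wrist_force: [0.4, -4.2, 4.1]
opening: 0.0645
grasp_force: 2.8
```

Call:
play_rows([
  {"slide":[3.6,0,-0.3],"angular":[0,0,0],"claw":0.5},
  {"slide":[3.6,0,-0.3],"angular":[0,0,0],"claw":0.5},
  {"slide":[3.6,0,-0.3],"angular":[0,0,0],"claw":0.5},
  {"slide":[3.6,0,-0.3],"angular":[0,0,0],"claw":0.5},
  {"slide":[3.6,0,-0.3],"angular":[0,0,0],"claw":0.5},
  {"slide":[3.6,0,-0.3],"angular":[0,0,0],"claw":0.5},
])

```text
time: 9.6
ee_pos: [0.5761, -0.0963, 0.1472]
tcp_rot: [179.9, -15.0, 104.8]
wrist_force: [1.0, -3.3, 2.2]
opening: 0.0638
grasp_force: 1.8
```

Call:
play_rows([
  {"slide":[2.7,0,0.2],"angular":[0,0,0],"claw":0.5},
  {"slide":[2.7,0,0.2],"angular":[0,0,0],"claw":0.5},
  {"slide":[2.7,0,0.2],"angular":[0,0,0],"claw":0.5},
  {"slide":[2.7,0,0.2],"angular":[0,0,0],"claw":0.5},
  {"slide":[2.7,0,0.2],"angular":[0,0,0],"claw":0.5},
  {"slide":[2.7,0,0.2],"angular":[0,0,0],"claw":0.5},
  {"slide":[2.7,0,0.2],"angular":[0,0,0],"claw":0.5},
  {"slide":[2.7,0,0.2],"angular":[0,0,0],"claw":0.5},
])

```text
time: 10.4
ee_pos: [0.5702, -0.0757, 0.1503]
tcp_rot: [-179.9, -15.0, 104.8]
wrist_force: [-0.0, -0.6, 0.5]
opening: 0.0637
grasp_force: 0.6
```

Call:
play_rows([
  {"slide":[2.6,0,0.7],"angular":[0,0,0],"claw":0.5},
  {"slide":[2.6,0,0.7],"angular":[0,0,0],"claw":0.5},
  {"slide":[2.6,0,0.7],"angular":[0,0,0],"claw":0.5},
  {"slide":[2.6,0,0.7],"angular":[0,0,0],"claw":0.5},
  {"slide":[2.6,0,0.7],"angular":[0,0,0],"claw":0.5},
  {"slide":[2.6,0,0.7],"angular":[0,0,0],"claw":0.5},
  {"slide":[2.6,0,0.7],"angular":[0,0,0],"claw":0.5},
  {"slide":[2.6,0,0.7],"angular":[0,0,0],"claw":0.5},
])

```text
time: 11.2
ee_pos: [0.565, -0.055, 0.1507]
tcp_rot: [180.0, -15.0, 104.8]
wrist_force: [0.2, -0.6, 0.9]
opening: 0.0642
grasp_force: 0.5
```

Call:
play_rows([
  {"slide":[2,0,0.9],"angular":[0,0,0],"claw":0.5},
  {"slide":[2,0,0.9],"angular":[0,0,0],"claw":0.5},
  {"slide":[2,0,0.9],"angular":[0,0,0],"claw":0.5},
  {"slide":[2,0,0.9],"angular":[0,0,0],"claw":0.5},
  {"slide":[2,0,0.9],"angular":[0,0,0],"claw":0.5},
  {"slide":[2,0,0.9],"angular":[0,0,0],"claw":0.5},
  {"slide":[2,0,0.9],"angular":[0,0,0],"claw":0.5},
  {"slide":[2,0,0.9],"angular":[0,0,0],"claw":0.5},
])

```text
time: 12.0
ee_pos: [0.5606, -0.0381, 0.1482]
tcp_rot: [180.0, -15.0, 104.8]
wrist_force: [-1.0, -0.6, 4.7]
opening: 0.0645
grasp_force: 2.0
```

```bash
python3 - <<'E'
from h import *
t=save('top','t4');s=save('scene','s4');print(bot.get_obs()['wrist_force'])
a=cv2.resize(t[170:310,230:370],(400,400),interpolation=2);b=cv2.resize(s[160:320,250:410],(400,400),interpolation=2)
cv2.imwrite('pics/m4.png',np.hstack([a,b])[:,:,::-1])
E
```

```text
[-0.33886665  0.49852686  4.77495694]
```

View pics/m4.png

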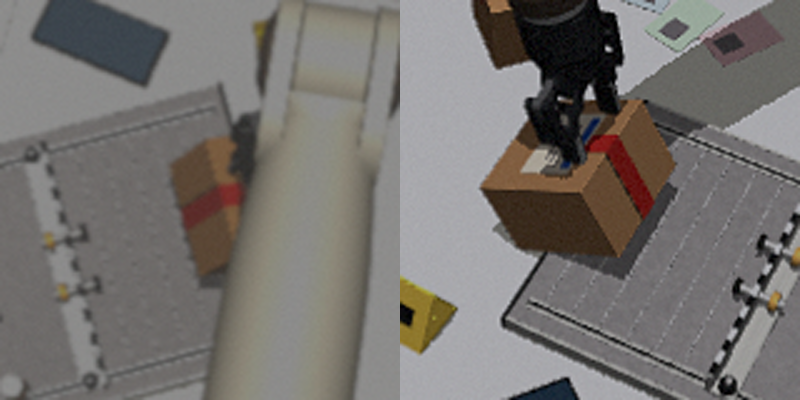

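The carton is tilted about 50–60° with the fingers on the sealed face; the right panel shows the label and seal at (575,145). The press is mostly vertical, so I'll continue horizontally.

Call:
play_rows([
  {"slide":[2.4,0,0.5],"angular":[0,0,0],"claw":0.5},
  {"slide":[2.4,0,0.5],"angular":[0,0,0],"claw":0.5},
  {"slide":[2.4,0,0.5],"angular":[0,0,0],"claw":0.5},
  {"slide":[2.4,0,0.5],"angular":[0,0,0],"claw":0.5},
])

```text
time: 12.5
ee_pos: [0.5579, -0.0288, 0.1481]
tcp_rot: [-180.0, -15.0, 104.8]
wrist_force: [-0.4, -0.7, 0.1]
opening: 0.0642
grasp_force: 0.2
```

Call:
play_rows([
  {"slide":[2.4,0,0.6],"angular":[0,0,0],"claw":0.5},
  {"slide":[2.4,0,0.6],"angular":[0,0,0],"claw":0.5},
  {"slide":[2.4,0,0.6],"angular":[0,0,0],"claw":0.5},
  {"slide":[2.4,0,0.6],"angular":[0,0,0],"claw":0.5},
])

```text
time: 12.9
ee_pos: [0.5555, -0.0192, 0.1486]
tcp_rot: [180.0, -15.0, 104.8]
wrist_force: [-0.1, -0.5, 0.8]
opening: 0.064
grasp_force: 0.2
```

Call:
play_rows([
  {"slide":[2,0,1],"angular":[0,0,0],"claw":0.5},
  {"slide":[2,0,1],"angular":[0,0,0],"claw":0.5},
  {"slide":[2,0,1],"angular":[0,0,0],"claw":0.5},
  {"slide":[2,0,1],"angular":[0,0,0],"claw":0.5},
])

```text
time: 13.3
ee_pos: [0.5532, -0.0108, 0.1467]
tcp_rot: [-180.0, -15.0, 104.8]
wrist_force: [0.2, 0.2, 0.0]
opening: 0.0637
grasp_force: 0.1
```

```bash
python3 - <<'E'
from h import *
t=save('top','t5');s=save('scene','s5')
for n,im,w in(('top',t,(270,180,360,310)),('scene',s,(260,170,430,320))):
    h=cv2.cvtColor(im,cv2.COLOR_RGB2HSV);m=((h[:,:,1]>90)&((h[:,:,0]<20)|(h[:,:,0]>170))).astype(np.uint8)
    m[:w[1]]=0;m[w[3]:]=0;m[:,:w[0]]=0;m[:,w[2]:]=0
    k=max(cv2.findContours(m,0,2)[0],key=cv2.contourArea);P=cv2.approxPolyDP(k,3,True).reshape(-1,2)
    O=np.array([.5625,-.046,0]);T=np.radians(104.8);ux=np.array([np.cos(T),np.sin(T),0]);uy=np.array([-ux[1],ux[0],0])
    print(n,cv2.contourArea(k),P.tolist()); Q=plane(n,P,.112)-O;print(np.c_[Q@ux,Q@uy].round(3).tolist())
E
```

```text
top 286.5 [[296, 221], [289, 230], [291, 239], [297, 237], [292, 233], [298, 233], [299, 238], [292, 245], [300, 257], [306, 239], [300, 232], [303, 223]]
[[0.052, -0.075], [0.081, -0.054], [0.082, -0.025], [0.063, -0.026], [0.074, -0.042], [0.056, -0.037], [0.057, -0.021], [0.084, -0.006], [0.07, 0.037], [0.038, -0.012], [0.05, -0.038], [0.033, -0.063]]
scene 2669.0 [[311, 199], [286, 234], [297, 257], [339, 266], [361, 230], [353, 205], [348, 204], [345, 210], [334, 203], [339, 209], [333, 217], [336, 228], [317, 233], [302, 229], [313, 212], [310, 204], [316, 200]]
[[-0.055, 0.043], [-0.055, -0.084], [0.001, -0.13], [0.1, -0.107], [0.1, 0.013], [0.048, 0.075], [0.036, 0.072], [0.038, 0.051], [0.003, 0.059], [0.023, 0.047], [0.021, 0.017], [0.043, -0.01], [0.01, -0.046], [-0.028, -0.052], [-0.03, 0.008], [-0.049, 0.027], [-0.042, 0.046]]
```

```bash
python3 - <<'E'
from h import *
t=save('scene','s6')
cv2.imwrite('pics/m5.png',cv2.resize(t[160:310,240:430],(760,600),interpolation=2)[:,:,::-1])
E
```

```text
(no output)
```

View pics/m5.png

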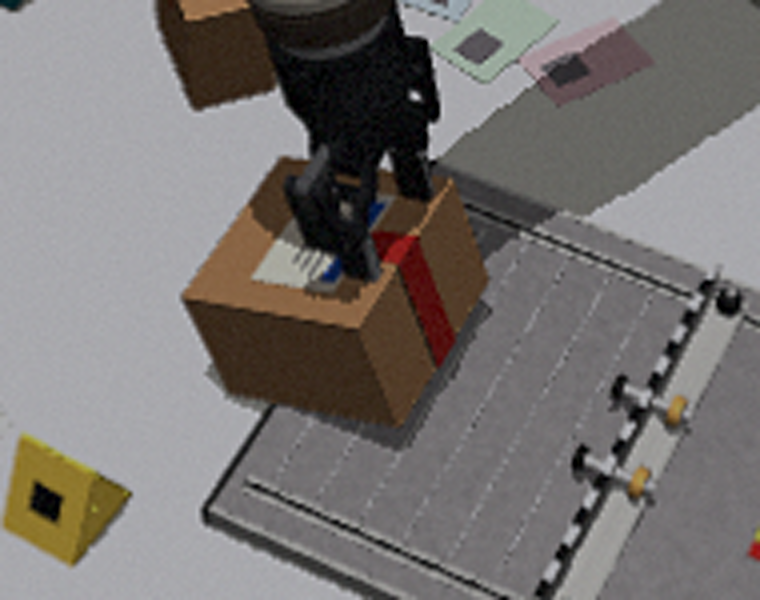

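The picture shows the carton leaning well over but not yet down, with the fingers on its upper part. I'll work out the tilt from its four near-side corners.

```bash
python3 - <<'E'
from h import *
O=np.array([.5625,-.046,0]);T=np.radians(104.8);ux=np.array([np.cos(T),np.sin(T),0]);uy=np.array([-ux[1],ux[0],0])
P=np.array([(185,297),(360,328),(405,427),(232,393)])/4+[240,160]
o,D=ray('scene',P)
for y in(-.065,-.075):
    l=(y-(o-O)@uy)/(D@uy);X=o+D*l[:,None]-O;Q=np.c_[X@ux,X[:,2]];print(Q.round(3).tolist())
    for i,j in((0,1),(1,2),(3,2),(0,3)):d=Q[j]-Q[i];print(np.linalg.norm(d).round(3),np.degrees(np.arctan2(d[1],d[0])).round(1))
print(bot.get_obs()['wrist_force'])
E
```

```text
[[-0.066, 0.082], [0.054, 0.127], [0.088, 0.046], [-0.035, -0.001]]
0.129 20.1
0.088 -67.8
0.131 20.6
0.089 -69.5
[[-0.06, 0.098], [0.059, 0.142], [0.092, 0.062], [-0.029, 0.016]]
0.127 20.1
0.086 -67.8
0.129 20.6
0.087 -69.5
[-0.26657071  0.67356376  0.72164758]
```

The carton rests at about 70°, and the fingers are near its top edge. I'll retreat a bit and press along the face normal.

Call:
play_rows([
  {"slide":[-6.7,0,-1.8],"angular":[0,0,0],"claw":0.5},
  {"slide":[-6.7,0,-1.8],"angular":[0,0,0],"claw":0.5},
  {"slide":[0.5,0,1.9],"angular":[0,0,0],"claw":0.5},
  {"slide":[0.5,0,1.9],"angular":[0,0,0],"claw":0.5},
  {"slide":[0.5,0,1.9],"angular":[0,0,0],"claw":0.5},
])

```text
time: 13.95
ee_pos: [0.5562, -0.0217, 0.1417]
tcp_rot: [180.0, -15.0, 104.8]
wrist_force: [-0.2, 0.6, 3.2]
opening: 0.064
grasp_force: 1.4
```

Call:
play_rows([
  {"slide":[0.5,0,1.9],"angular":[0,0,0],"claw":0.5},
  {"slide":[0.5,0,1.9],"angular":[0,0,0],"claw":0.5},
  {"slide":[0.5,0,1.9],"angular":[0,0,0],"claw":0.5},
])

```text
time: 14.25
ee_pos: [0.5552, -0.0187, 0.136]
tcp_rot: [-180.0, -15.0, 104.8]
wrist_force: [0.8, 0.2, -0.0]
opening: 0.0639
grasp_force: 0.2
```

Call:
play_rows([
  {"slide":[0.5,0,1.9],"angular":[0,0,0],"claw":0.5},
  {"slide":[0.5,0,1.9],"angular":[0,0,0],"claw":0.5},
  {"slide":[0.5,0,1.9],"angular":[0,0,0],"claw":0.5},
])

```text
time: 14.55
ee_pos: [0.5545, -0.0158, 0.1311]
tcp_rot: [-180.0, -15.0, 104.8]
wrist_force: [0.8, 0.1, 1.0]
opening: 0.064
grasp_force: 0.0
```

```bash
cat > chk.py <<'E'
from h import *
import sys
s=save('scene',sys.argv[1])
h=cv2.cvtColor(s,cv2.COLOR_RGB2HSV);m=((h[:,:,1]>90)&((h[:,:,0]<20)|(h[:,:,0]>170))).astype(np.uint8)
m[:170]=0;m[320:]=0;m[:,:260]=0;m[:,430:]=0
k=max(cv2.findContours(m,0,2)[0],key=cv2.contourArea);P=cv2.approxPolyDP(k,3,True).reshape(-1,2)
O=np.array([.5625,-.046,0]);T=np.radians(104.8);ux=np.array([np.cos(T),np.sin(T),0]);uy=np.array([-ux[1],ux[0],0])
for z in(.112,.022):
    Q=plane('scene',P,z)-O;print(z,[(p.tolist(),a) for p,a in zip(P,np.c_[Q@ux,Q@uy].round(3).tolist())])
print(bot.get_obs()['wrist_force'])
E
python3 chk.py s7
```

```text
0.112 [([363, 214], [0.083, 0.061]), ([348, 208], [0.041, 0.061]), ([341, 212], [0.032, 0.041]), ([349, 218], [0.058, 0.033]), ([332, 241], [0.053, -0.05]), ([311, 232], [-0.005, -0.05]), ([315, 224], [-0.008, -0.024]), ([309, 212], [-0.039, 0.003]), ([294, 233], [-0.039, -0.072]), ([297, 255], [-0.001, -0.125]), ([341, 273], [0.112, -0.122]), ([363, 236], [0.112, -0.002])]
0.022 [([363, 214], [0.057, 0.131]), ([348, 208], [0.012, 0.131]), ([341, 212], [0.001, 0.109]), ([349, 218], [0.03, 0.101]), ([332, 241], [0.024, 0.011]), ([311, 232], [-0.038, 0.011]), ([315, 224], [-0.041, 0.04]), ([309, 212], [-0.075, 0.068]), ([294, 233], [-0.076, -0.013]), ([297, 255], [-0.034, -0.071]), ([341, 273], [0.089, -0.067]), ([363, 236], [0.089, 0.063])]
[0.37571869 0.3492258  1.17656381]
```

The carton is now lying: its upper side (z=0.112) spans about x −0.039 to 0.085 and its bottom corners fit z=0.022. I'll move behind its base, low down.

Call:
play_rows([
  {"slide":[10.4,0,-38.6],"angular":[0,0,0],"claw":0.5},
  {"slide":[-38.6,0,-10.4],"angular":[0,0,0],"claw":0.5},
  {"slide":[-38.6,0,-10.4],"angular":[0,0,0],"claw":0.5},
  {"slide":[-38.6,0,-10.4],"angular":[0,0,0],"claw":0.5},
  {"slide":[0,0,0],"angular":[0,8.5,0],"claw":0.5},
  {"slide":[-14.8,0,33.9],"angular":[0,0,0],"claw":0.5},
  {"slide":[-14.8,0,33.9],"angular":[0,0,0],"claw":0.5},
  {"slide":[0,0,0],"angular":[0,0,0],"claw":0.5},
])

```text
time: 15.4
ee_pos: [0.5832, -0.1315, 0.0923]
tcp_rot: [-179.6, -23.8, 104.6]
wrist_force: [-0.9, 0.3, -0.1]
opening: 0.064
grasp_force: 0.0
```

```bash
python3 - <<'E'
from h import *
O=np.array([.5625,-.046,0]);T=np.radians(104.8);ux=np.array([np.cos(T),np.sin(T),0]);uy=np.array([-ux[1],ux[0],0])
p=bot.get_obs()['ee_pos'];print('tcp board',(p-O)@ux,(p-O)@uy,p[2])
E
python3 chk.py s8
```

```text
tcp board -0.08798931694875574 0.0018606859330027943 0.09228643241946503
0.112 [([320, 199], [-0.034, 0.054]), ([296, 233], [-0.035, -0.07]), ([297, 254], [-0.003, -0.123]), ([342, 273], [0.114, -0.121]), ([363, 238], [0.114, -0.007]), ([365, 217], [0.091, 0.054])]
0.022 [([320, 199], [-0.07, 0.124]), ([296, 233], [-0.071, -0.01]), ([297, 254], [-0.036, -0.068]), ([342, 273], [0.091, -0.066]), ([363, 238], [0.091, 0.057]), ([365, 217], [0.066, 0.124])]
[1.25623184 0.94425576 1.07246889]
```

Call:
play_rows([
  {"slide":[-12.8,0,29.3],"angular":[0,0,0],"claw":0.5},
  {"slide":[18.3,0,8],"angular":[0,0,0],"claw":0.5},
  {"slide":[2.75,0,1.2],"angular":[0,0,0],"claw":0.5},
  {"slide":[2.75,0,1.2],"angular":[0,0,0],"claw":0.5},
  {"slide":[2.75,0,1.2],"angular":[0,0,0],"claw":0.5},
  {"slide":[2.75,0,1.2],"angular":[0,0,0],"claw":0.5},
  {"slide":[2.75,0,1.2],"angular":[0,0,0],"claw":0.5},
  {"slide":[2.75,0,1.2],"angular":[0,0,0],"claw":0.5},
])

```text
time: 16.25
ee_pos: [0.5758, -0.0955, 0.0658]
tcp_rot: [180.0, -23.4, 104.8]
wrist_force: [1.7, -4.9, 2.7]
opening: 0.064
grasp_force: 2.8
```

Call:
play_rows([
  {"slide":[2.75,0,1.2],"angular":[0,0,0],"claw":0.5},
  {"slide":[2.75,0,1.2],"angular":[0,0,0],"claw":0.5},
  {"slide":[2.75,0,1.2],"angular":[0,0,0],"claw":0.5},
  {"slide":[2.75,0,1.2],"angular":[0,0,0],"claw":0.5},
])

```text
time: 16.65
ee_pos: [0.5728, -0.084, 0.0658]
tcp_rot: [180.0, -23.4, 104.8]
wrist_force: [1.7, -4.3, 1.7]
opening: 0.0639
grasp_force: 2.5
```

Call:
play_rows([
  {"slide":[3.67,0,1.6],"angular":[0,0,0],"claw":0.5},
  {"slide":[3.67,0,1.6],"angular":[0,0,0],"claw":0.5},
  {"slide":[3.67,0,1.6],"angular":[0,0,0],"claw":0.5},
  {"slide":[3.67,0,1.6],"angular":[0,0,0],"claw":0.5},
  {"slide":[3.67,0,1.6],"angular":[0,0,0],"claw":0.5},
  {"slide":[3.67,0,1.6],"angular":[0,0,0],"claw":0.5},
  {"slide":[3.67,0,1.6],"angular":[0,0,0],"claw":0.5},
  {"slide":[3.67,0,1.6],"angular":[0,0,0],"claw":0.5},
])

```text
time: 17.45
ee_pos: [0.5646, -0.0529, 0.0658]
tcp_rot: [180.0, -23.4, 104.8]
wrist_force: [1.6, -4.9, 1.6]
opening: 0.064
grasp_force: 2.5
```

Call:
play_rows([
  {"slide":[3.67,0,1.6],"angular":[0,0,0],"claw":0.5},
  {"slide":[3.67,0,1.6],"angular":[0,0,0],"claw":0.5},
  {"slide":[3.67,0,1.6],"angular":[0,0,0],"claw":0.5},
  {"slide":[3.67,0,1.6],"angular":[0,0,0],"claw":0.5},
  {"slide":[3.67,0,1.6],"angular":[0,0,0],"claw":0.5},
  {"slide":[3.67,0,1.6],"angular":[0,0,0],"claw":0.5},
  {"slide":[2.75,0,1.2],"angular":[0,0,0],"claw":0.5},
])

```text
time: 18.15
ee_pos: [0.5576, -0.0267, 0.0658]
tcp_rot: [180.0, -23.4, 104.8]
wrist_force: [0.9, -4.8, 2.2]
opening: 0.0641
grasp_force: 2.6
```

```bash
python3 - <<'E'
from h import *
O=np.array([.5625,-.046,0]);T=np.radians(104.8);ux=np.array([np.cos(T),np.sin(T),0]);uy=np.array([-ux[1],ux[0],0])
p=bot.get_obs()['ee_pos'];print('tcp board',(p-O)@ux,(p-O)@uy,p[2])
im=cv2.imread('pics/sc0.png')[:,:,::-1]
P=np.array([(512,291),(480,348)])/3.3+[240,170];Q=plane('scene',P,.04)-O;print('heads',np.c_[Q@ux,Q@uy])
E
python3 chk.py s9
```

```text
tcp board 0.019942810032320665 -0.00021977380698745162 0.06575673334043844
heads [[ 0.19408842  0.02508247]
 [ 0.19334592 -0.03373846]]
0.112 [([345, 209], [0.036, 0.054]), ([322, 243], [0.034, -0.067]), ([322, 265], [0.064, -0.123]), ([368, 285], [0.181, -0.123]), ([388, 249], [0.181, -0.009]), ([392, 228], [0.164, 0.054])]
0.022 [([345, 209], [0.006, 0.124]), ([322, 243], [0.004, -0.007]), ([322, 265], [0.036, -0.068]), ([368, 285], [0.164, -0.068]), ([388, 249], [0.163, 0.056]), ([392, 228], [0.145, 0.124])]
[ 2.01125879 -2.6528754   2.53743697]
```

Call:
play_rows([
  {"slide":[2.75,0,1.2],"angular":[0,0,0],"claw":0.5},
  {"slide":[2.75,0,1.2],"angular":[0,0,0],"claw":0.5},
  {"slide":[2.75,0,1.2],"angular":[0,0,0],"claw":0.5},
  {"slide":[2.75,0,1.2],"angular":[0,0,0],"claw":0.5},
  {"slide":[1.8,0,0.8],"angular":[0,0,0],"claw":0.5},
  {"slide":[1.8,0,0.8],"angular":[0,0,0],"claw":0.5},
  {"slide":[1.8,0,0.8],"angular":[0,0,0],"claw":0.5},
])

```text
time: 18.9
ee_pos: [0.5531, -0.0095, 0.0657]
tcp_rot: [180.0, -23.5, 104.8]
wrist_force: [0.3, -5.1, 2.7]
opening: 0.0645
grasp_force: 2.8
```

Call:
play_rows([
  {"slide":[0.9,0,0.4],"angular":[0,0,0],"claw":0.5},
  {"slide":[0.9,0,0.4],"angular":[0,0,0],"claw":0.5},
  {"slide":[0.9,0,0.4],"angular":[0,0,0],"claw":0.5},
])

```text
time: 19.2
ee_pos: [0.5523, -0.0066, 0.0657]
tcp_rot: [180.0, -23.5, 104.8]
wrist_force: [-0.0, -5.4, 3.0]
opening: 0.0642
grasp_force: 2.8
```

Call:
play_rows([
  {"slide":[0.9,0,0.4],"angular":[0,0,0],"claw":0.5},
  {"slide":[0.9,0,0.4],"angular":[0,0,0],"claw":0.5},
])

```text
time: 19.4
ee_pos: [0.552, -0.0052, 0.0656]
tcp_rot: [180.0, -23.4, 104.8]
wrist_force: [1.8, -12.6, 5.4]
opening: 0.0642
grasp_force: 6.2
```

Call:
play_rows([
  {"slide":[0,0,0],"angular":[0,0,0],"claw":0.5},
  {"slide":[0,0,0],"angular":[0,0,0],"claw":0.5},
])

```text
time: 19.6
ee_pos: [0.552, -0.0053, 0.0657]
tcp_rot: [180.0, -23.4, 104.8]
wrist_force: [2.0, -9.4, 4.6]
opening: 0.0639
grasp_force: 4.5
```

Call:
play_rows([
  {"slide":[0.28,0,0.12],"angular":[0,0,0],"claw":0.5},
  {"slide":[0,0,0],"angular":[0,0,0],"claw":0.5},
])

```text
time: 19.8
ee_pos: [0.552, -0.0053, 0.0657]
tcp_rot: [180.0, -23.4, 104.8]
wrist_force: [1.9, -10.5, 3.9]
opening: 0.0641
grasp_force: 5.2
```

```bash
python3 chk.py s10; python3 -c "
from h import *
s=cv2.imread('pics/s10.png');cv2.imwrite('pics/m6.png',cv2.resize(s[190:320,310:460],(690,598),interpolation=2))"
```

```text
0.112 [([353, 212], [0.058, 0.055]), ([330, 247], [0.056, -0.068]), ([330, 269], [0.085, -0.124]), ([376, 289], [0.201, -0.124]), ([396, 252], [0.201, -0.008]), ([400, 231], [0.185, 0.055])]
0.022 [([353, 212], [0.03, 0.124]), ([330, 247], [0.028, -0.009]), ([330, 269], [0.059, -0.07]), ([376, 289], [0.186, -0.069]), ([396, 252], [0.185, 0.057]), ([400, 231], [0.168, 0.124])]
[  1.71716503 -10.85680642   3.39485755]
```

View pics/m6.png

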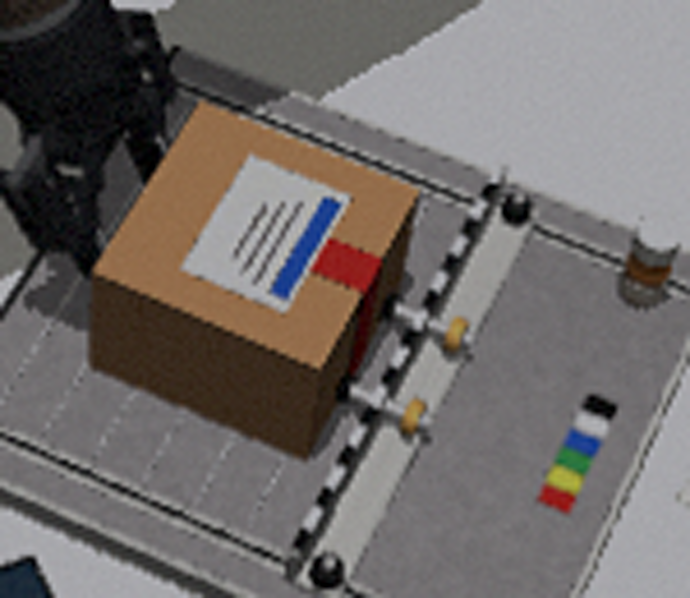

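The carton lies seal side up and square against both screw heads, at (390,305) and (345,387). I'll raise the push to about 13 N and hold.

Call:
play_rows([
  {"slide":[0.37,0,0.16],"angular":[0,0,0],"claw":0.5},
  {"slide":[0,0,0],"angular":[0,0,0],"claw":0.5},
  {"slide":[0,0,0],"angular":[0,0,0],"claw":0.5},
])

```text
time: 20.15
ee_pos: [0.552, -0.0052, 0.0657]
tcp_rot: [180.0, -23.3, 104.8]
wrist_force: [2.1, -11.7, 3.8]
opening: 0.064
grasp_force: 6.2
```

Call:
play_rows([
  {"slide":[0,0,0],"angular":[0,0,0],"claw":0.5},
  {"slide":[0,0,0],"angular":[0,0,0],"claw":0.5},
  {"slide":[0,0,0],"angular":[0,0,0],"claw":0.5},
  {"slide":[0,0,0],"angular":[0,0,0],"claw":0.5},
  {"slide":[0,0,0],"angular":[0,0,0],"claw":0.5},
  {"slide":[0,0,0],"angular":[0,0,0],"claw":0.5},
])

```text
time: 20.75
ee_pos: [0.552, -0.0052, 0.0657]
tcp_rot: [180.0, -23.3, 104.8]
wrist_force: [1.8, -12.6, 4.8]
opening: 0.0638
grasp_force: 6.2
```

Call:
play_rows([
  {"slide":[0.18,0,0.08],"angular":[0,0,0],"claw":0.5},
  {"slide":[0,0,0],"angular":[0,0,0],"claw":0.5},
  {"slide":[0,0,0],"angular":[0,0,0],"claw":0.5},
  {"slide":[0,0,0],"angular":[0,0,0],"claw":0.5},
  {"slide":[0,0,0],"angular":[0,0,0],"claw":0.5},
  {"slide":[0,0,0],"angular":[0,0,0],"claw":0.5},
])

```text
time: 21.35
ee_pos: [0.552, -0.0052, 0.0657]
tcp_rot: [179.9, -23.3, 104.8]
wrist_force: [2.7, -13.4, 4.3]
opening: 0.0639
grasp_force: 6.7
```

Call:
play_rows([
  {"slide":[-0.9,0,-0.4],"angular":[0,0,0],"claw":0.5},
  {"slide":[-4.6,0,-2],"angular":[0,0,0],"claw":0.5},
  {"slide":[-18,0,-8],"angular":[0,0,0],"claw":0.5},
  {"slide":[-28,0,-12],"angular":[0,0,0],"claw":0.5},
  {"slide":[12,0,-27.5],"angular":[0,0,0],"claw":0.5},
  {"slide":[16,0,-36.7],"angular":[0,0,0],"claw":0.5},
  {"slide":[16,0,-36.7],"angular":[0,0,0],"claw":0.5},
  {"slide":[0,0,0],"angular":[0,0,0],"claw":0.5},
])

```text
time: 22.15
ee_pos: [0.567, -0.0578, 0.1807]
tcp_rot: [179.6, -23.4, 105.0]
wrist_force: [1.6, -0.1, 0.5]
opening: 0.0639
grasp_force: 0.0
```

```bash
python3 chk.py s11; python3 - <<'E'
from h import *
a=cv2.imread('pics/sc0.png')[225:330,375:480].astype(int);b=cv2.imread('pics/s11.png')[225:330,375:480].astype(int)
# stop knobs (behind carton): template shift between start and now
T=cv2.imread('pics/sc0.png')[300:330,365:400];r=cv2.matchTemplate(cv2.imread('pics/s11.png')[290:340,355:410],T,5);print(cv2.minMaxLoc(r))
print(bot.get_obs()['qd'].round(2))
E
```

```text
0.112 [([353, 212], [0.058, 0.055]), ([330, 249], [0.059, -0.074]), ([330, 269], [0.085, -0.124]), ([376, 288], [0.2, -0.121]), ([394, 257], [0.203, -0.023]), ([400, 231], [0.185, 0.055])]
0.022 [([353, 212], [0.03, 0.124]), ([330, 249], [0.031, -0.015]), ([330, 269], [0.059, -0.07]), ([376, 288], [0.185, -0.067]), ([394, 257], [0.187, 0.04]), ([400, 231], [0.168, 0.124])]
[-0.63619949 -0.00478739 -0.92876379]
(-0.15057650208473206, 0.9968351125717163, (2, 17), (10, 10))
[ 0.15  1.62 -4.02 -2.14 -0.35  0.08]
```

The stop shows no shift (template offset is exactly 0), the carton is unmoved, and the arm is clear. I'm handing in the job.

```bash
python3 -c "
from workcell import bot
print(bot.job_done())"
```

```text
the job is handed in; nothing more can be done
None
```

I handed the job in with no verdict returned: the carton lies seal side up, square against both screw heads after about 13 N held for over a second; the last image shows the stop unshifted, and the arm is clear.

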